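# Load the sample and hold its shutter half open

## Robot

A 6-joint arm with a two-finger parallel gripper is mounted at the origin on a cart in front of the work surface, level with it; the furniture and walls round the work are solid. World frame = base frame: x ahead of the robot, y to its left, z up, the work surface at z = 0. Lengths are in m, angles in rad, forces in N, time in s.
With the tool pointing down it reaches from about 0.3 to 0.875 m from the base axis. Payload 6.4 kg.
Tool frame: the origin (TCP) lies on the centre line of the jaws, within the pads' length; the fingertips stand 22 mm ahead of it and the grasp point (between the pads) lies 3 mm ahead of it; z points along the fingers, y is the line along which they close (so a half turn about z gives the same grasp; the last joint's range is limited). The gripper opens to 85 mm and grips with 20 to 120 N. Pads are 22 mm wide; open, the fingers measure 114 mm over their backs; the gripper's body (76 mm by 85 mm) begins 54 mm behind the grasp point. The pads swing forward as they close: fully open they stand 13 mm farther back than shut.
Start: joints at [-1.462, 0.181, 1.607, -0, 1.354, -0.206], TCP at [0.178, -0.547, 0.253] pointing down, gripper open.
Joint ranges: [-2.99, 2.99], [-0.89, 2.07], [0.3, 2.58], [-1.14, 4.28], [0, 2.63], [-3.12, 3.12]. Speed limits (rad/s): [2.57, 2.57, 3.01, 3.14, 3.14, 3.14].

## Interface

Orientations are given as a unit quaternion [w, x, y, z].
In Python, from bench import ctrl gives the robot as it stands. The module is installed in compiled form; this text tells all that it offers.
- The arm moves only by the tool servo_tool, never from a script. Its argument "commands" is a list of rows, each a list of 3 entries, a list of its own where there are three numbers: the shift along the tool's x, y, z in mm, then the turn about the tool's z in rad, then the finger opening in mm, from 0 to 85.4. In form: [[[dx, dy, dz], turn, jaw], ...]. A call has 1 to 20 rows; each row shifts and turns the commanded pose from where the row before left it, along the tool's axes as they then stand; what a row does not reach is not made up. A row lasts 1/8 s, in which the tool goes at most 62.5 mm and 10.7 degrees, less where a joint would pass 70% of its speed; a pose out of reach is approached as far as the arm can. A call with a gripper value outside its range is refused whole. The fingers move at their own pace and stop on an object; the grip force is fixed at half the most. Time passes only in rows, so rows that do not move let the fingers close. It gives the time, the measured TCP pose, the force, the opening and the grip force at its end, in the units of the state.
- ctrl.get_obs(): the state, without advancing time (a new reading comes with each control period).
- ctrl.camera(name): name is "scene" or "top" or "wrist"; returns a dict with "color" (400x640x3 uint8, red, green, blue), "z_map" (400x640 float32, m along the optical axis (not along the pixel's ray), 0 where there is no reading), "fx", "fy", "cx", "cy" (pixels), "R" (3x3) and "t" (3): a world point X has camera coordinates R X + t. Camera axes: x right, y down, z forward; pixel columns grow to the right and rows downward; lengths in m; the calibration is good to about 2 mm. A picture is of the moment at which its call begins.
- ctrl.hand_in(): hands the job in; it is judged then, once.
The state is a dict: "time_s": time; "q": joint angles; "dq": joint speeds; "joint_efforts": joint torques, N m; "eef_pos": TCP position; "eef_rot": TCP orientation; "wrist_force": force on the tool from outside, world axes, zero at the start; "torque": the same for the moment, N m; "opening": opening from 0.0 (shut) to 1.0 (fully open); "grasp_force": force on a finger pad.
Only numpy, scipy, OpenCV 4.12 (cv2) and the standard library are available. Lean on these libraries where they do the work, as an engineer would, in place of code of your own. Each camera call takes 0.05 s, during which the arm holds its last target. There are 200 camera calls.

## Task

Take the sample tube (lilac filling, orange tape band) out of the red rack, lower it into whichever tube cell of the two-channel light bench is empty, down onto the cell's floor, and let go of it. Only then slide the sprung shutter of that same cell to half travel, its blue pointer at the red middle line of the scale, and finish with the robot still holding it there, because the spring shuts it when it is released. Never open it past about three quarters (more light bleaches the sample), keep the other shutter shut, and leave the clear blank tube in its cell, the spare tube in the rack and the beaker, dropper bottle and timer where they are.

Things in the scene. Friction and masses are not known exactly. Their poses are not given: they have to be found in the camera images.
- light_bench: fixed: dark drilled base plate (195 mm along x, 320 along y, 12 thick), on its far half a blue-grey lamp housing (front at x = +6 mm, back +92, 300 wide, top 95 mm above the worktop) with two lit windows in its black front, each behind a steel shutter blade. Origin on the worktop under the plate's middle; x away from the robot, y left, z up. The tube cells stand at x = -55 mm.
- seat_left (a point): centre of the left cell's floor, 20 mm above the worktop, where a tube's bottom stands. Each cell is a black frame, 52 x 52 mm, two plates on four rods: the upper plate has a 33 mm hole with a 2.5 mm chamfer (top 72 mm above the worktop), the lower a 33 mm pocket 8 mm deep. One cell holds the blank tube, the other is empty; which one varies.
- seat_right (a point): the same for the right tube cell, 140 mm to the right of the left one.
- shutter_left (a joint): travel (m) of the shutter behind the left cell: 0 shut (start), 0.050 open at its stop, half 0.025. It opens along the bench's +y (left); a spring pulls it shut: 3 N at 0, 8 N at half, 13 N at the stop, friction 0.4 N. A blue pointer on its carriage moves over a white scale on the housing's top: black lines at each quarter, a long red one at half.
- shutter_right (a joint): the same for the right shutter (behind the right cell); it too opens to the left, along the bench's +y.
- grip_left (a point): point on the axis of the left shutter's knob to grip it at, 127 mm above the worktop; moves with the shutter. The knob is black, round, ribbed, upright, 20 mm across from 111 to 135 mm above the worktop, its top at 138 mm; below it is the shutter's carriage, its top 105 mm above the worktop.
- grip_right (a point): the same for the right knob.
- sample_tube: the tube to load: clear centrifuge tube, red screw cap, lilac filling, band of orange tape below the cap, 116 mm long, tube 28 mm and cap 35 mm across (the cap is the top 15 mm), about 50 g. Origin at the middle of its bottom, z up through the cap. Stands in the red rack at the start, its bottom 6 mm above the worktop.
- blank_tube: the clear tube without filling, same size, red cap, that already stands in one of the two cells; origin at the middle of its bottom. Stays there.
- spare_tube: another clear tube without filling, same size, red cap, that stands in the red rack 102 mm from the sample tube; origin at the middle of its bottom. Stays there.
- tube_rack: loose red wire rack, 112 x 212 x 56 mm high, origin under its middle, long side along its own y; the tubes stand in its middle row.
- water_beaker: empty glass beaker, 72 mm across, 87 mm tall, left of the bench; origin under its middle.
- dropper: amber dropper bottle, 31 mm across, 107 mm tall, left of the bench; origin under its middle.
- timer_near: white bench timer, 62 x 62 x 18 mm, lying flat in front of the bench; origin under its middle.

How it is judged:
By the outcome, as a careful person would: the job done as asked, in the order asked, and still so for the second after the job is handed in, while the arm keeps its last pose, push and grip.
It also fails if it takes over 51 s, if anything falls off the work surface, if the arm or the gripper's body presses on something with over 40 N, if the wrist force passes 120 N, or if a joint passes its speed limit or range.

## Working session

There is one attempt and no reset: what is moved stays moved. The work goes in short steps, Python scripts to look and compute and a tool call to move; the robot and the scene stay as the last step left them, time stands still between calls to the robot, and variables do not carry over. Pictures are saved under pics/ and viewed, at most 10 in all, crops included, and the job is handed in when it is done.

Besides the shell and the picture viewer there is one more tool, called after ">>>" by a JSON object that holds its "op" and its "data". servo_tool: Moves the arm, as the interface text tells. Its arguments: {"type":"object","properties":{"commands":{"type":"array"}},"required":["commands"]}

```bash
mkdir -p pics; cat > h.py <<'E'
import numpy as np,cv2
from bench import ctrl
def shot(n,f):
    c=ctrl.camera(n); np.savez('pics/'+f+'.npz',**c); cv2.imwrite('pics/'+f+'.png',c['color'][:,:,::-1]); return c
def load(f): return dict(np.load('pics/'+f+'.npz'))
def ray(c,u,v):
    d=c['R'].T@np.array([(u-c['cx'])/c['fx'],(v-c['cy'])/c['fy'],1]); return -c['R'].T@c['t'],d
def atz(c,u,v,z):
    o,d=ray(c,u,v); return o+d*(z-o[2])/d[2]
def pt(c,u,v):
    o,d=ray(c,u,v); return o+d*c['z_map'][int(v),int(u)]
E
python3 - <<'E'
from h import *
a=shot('top','top0');b=shot('scene','scene0')
for c in (a,b): print(-c['R'].T@c['t'],c['fx'],c['R'])
o=ctrl.get_obs();print(o)
cv2.imwrite('pics/both.png',cv2.resize(a['color'][:,:,::-1],(800,500)))
E
```

```text
[0.35766496 0.01691186 1.10779352] 368.2801848764023 [[ 0.02694733 -0.99948465 -0.01744362]
 [-0.98992434 -0.02425485 -0.13950453]
 [ 0.13900954  0.02102714 -0.99006778]]
[-0.18009446  0.67061627  0.86906127] 363.51948720663523 [[-0.67142524 -0.74082979  0.01895693]
 [-0.48654483  0.42137936 -0.76531926]
 [ 0.55898325 -0.52307806 -0.64337164]]
{'time_s': 0.1, 'q': array([-1.46228045e+00,  1.81449378e-01,  1.60786861e+00, -8.84749227e-07,
        1.35382325e+00, -2.06328102e-01]), 'dq': array([-2.73411573e-03, -2.49469662e-03, -1.01452362e-03,  3.08606353e-04,
       -7.44200974e-05,  1.65118328e-03]), 'joint_efforts': array([ 6.10308362e-04, -4.45876801e+01, -3.52239740e+01, -2.12928867e-04,
        4.03755228e-03,  1.08330232e-05]), 'eef_pos': array([ 0.17801052, -0.54627935,  0.25250304]), 'eef_rot': array([-7.73385768e-04,  9.87634415e-01,  1.56772644e-01,  3.74210304e-05]), 'wrist_force': array([-0.15096018,  0.20675872,  0.12768041]), 'torque': array([-0.02442275,  0.05684364, -0.00269993]), 'grasp_force': 0.0, 'opening': 1.0053734621348471}
```

View pics/both.png

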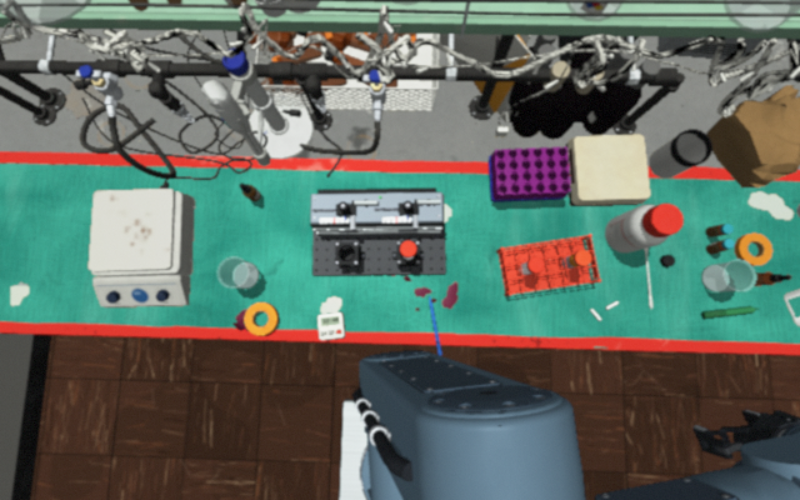

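View pics/scene0.png

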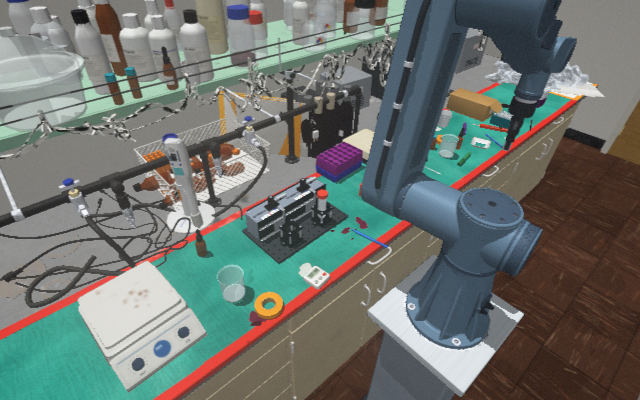

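The top view shows the left cell empty (347,252) and the blank in the right cell (408,250). The rack's tubes are at (533,263) and (582,258). I'll enlarge both areas.

```bash
python3 - <<'E'
from h import *
c=load('top0')['color'][:,:,::-1]
A=cv2.resize(c[145:225,240:370],(780,480),interpolation=cv2.INTER_CUBIC)
B=cv2.resize(c[180:245,390:490],(600,390),interpolation=cv2.INTER_CUBIC)
cv2.imwrite('pics/A.png',A);cv2.imwrite('pics/B.png',B)
E
```

```text
(no output)
```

View pics/A.png

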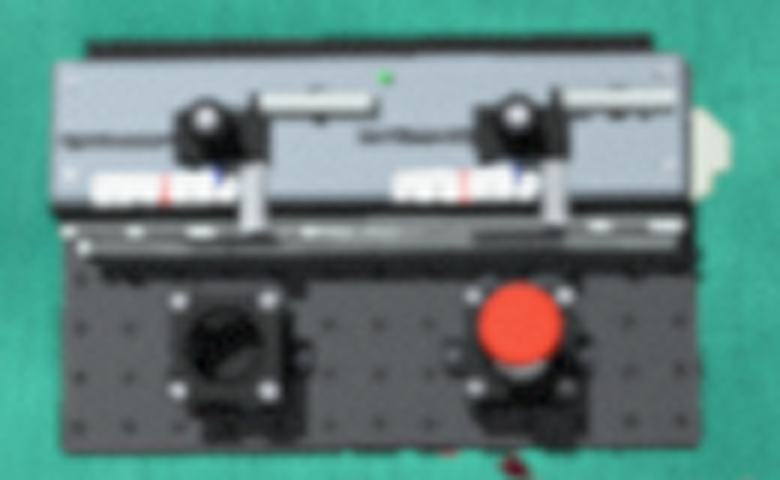

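View pics/B.png

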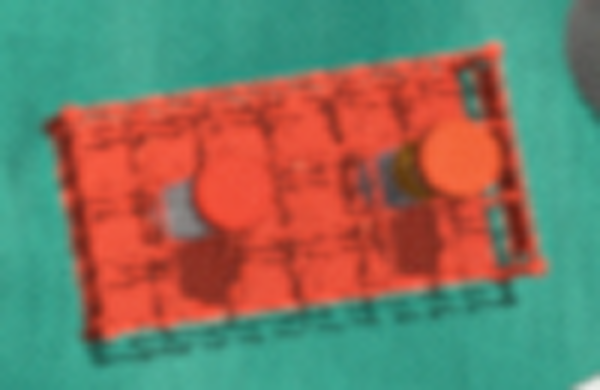

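Crop A: the left cell's screws centre on (224,345), the blank's cap is at (520,323) and the knob tops near (206,120) and (517,118). Crop B: the sample, with the amber-looking band, has its cap at (461,157), and the spare's is at (232,187).

```bash
python3 - <<'E'
from h import *
c=load('top0')
def A(u,v,z): return atz(c,240+(u+.5)/6-.5,145+(v+.5)/6-.5,z)
def B(u,v,z): return atz(c,390+(u+.5)/6-.5,180+(v+.5)/6-.5,z)
for n,p in dict(samp=B(461,157,.122),spare=B(232,187,.122),s1=A(179,300,.073),s2=A(269,300,.073),s3=A(179,390,.073),s4=A(269,390,.073),cell=A(224,345,.073),blank=A(520,323,.136),
 kL=A(206,120,.138),kR=A(517,118,.138),bl=A(63,450,.012),br=A(697,444,.012),hl=A(53,205,.095),hr=A(686,203,.095),hbl=A(56,60,.095),hbr=A(683,52,.095),pL=A(218,175,.097),redL=A(165,189,.095),redR=A(463,185,.095),pR=A(516,175,.097)).items(): print(n,p.round(4))
def rd(u,v): return c['z_map'][int(v),int(u)], pt(c,u,v).round(4)
print(rd(466,206),rd(428,211),rd(326,198))
E
```

```text
samp [ 0.4841 -0.3574  0.122 ]
spare [ 0.468  -0.2556  0.122 ]
s1 [0.5085 0.1802 0.073 ]
s2 [0.5096 0.1374 0.073 ]
s3 [0.4656 0.1782 0.073 ]
s4 [0.4667 0.1357 0.073 ]
cell [0.4875 0.1579 0.073 ]
blank [0.4927 0.0181 0.136 ]
kL [0.5812 0.1615 0.138 ]
kR [0.5853 0.0216 0.138 ]
bl [0.4405 0.2443 0.012 ]
br [ 0.4515 -0.071   0.012 ]
hl [0.5488 0.2379 0.095 ]
hr [ 0.5567 -0.0578  0.095 ]
hbl [0.6184 0.2402 0.095 ]
hbr [ 0.6289 -0.0554  0.095 ]
pL [0.5645 0.1608 0.097 ]
redL [0.5576 0.1857 0.095 ]
redR [0.5628 0.0463 0.095 ]
pR [0.5677 0.0217 0.097 ]
(np.float32(0.9857734), array([ 0.4834, -0.3563,  0.1219])) (np.float32(0.98485255), array([ 0.4673, -0.2547,  0.1227])) (np.float32(0.9797883), array([0.4936, 0.0187, 0.1373]))
```

```bash
cat >> h.py <<'E'
def delta(x,y,z,psi):
    "tool-frame shift (mm) and turn to TCP target, tool pointing down, psi=world angle of tool x"
    from scipy.spatial.transform import Rotation as Ro
    o=ctrl.get_obs(); q=o['eef_rot']; R=Ro.from_quat([q[1],q[2],q[3],q[0]]).as_matrix()
    p=np.arctan2(R[1,0],R[0,0]); print('now',o['time_s'],o['eef_pos'].round(4),'psi',p.round(4),'tilt',R[:,2].round(4),'F',o['wrist_force'].round(2),'open',round(o['opening'],3),'grip',o['grasp_force'])
    print('shift now-frame mm',(R.T@(np.array([x,y,z])-o['eef_pos'])*1000).round(1),'turn',round(p-psi,4))
E
python3 - <<'E'
from h import *
c=load('top0')
for u,v in [(530,175),(512,185),(500,190),(495,180)]: print(pt(c,u,v).round(3))
delta(.484,-.357,.25,.033)
E
```

```text
[ 0.556 -0.49   0.195]
[ 0.538 -0.467  0.15 ]
[ 0.532 -0.457  0.103]
[ 0.562 -0.45   0.092]
now 0.1 [ 0.178  -0.5463  0.2525] psi 0.3148 tilt [-2.0e-04  1.5e-03 -1.0e+00] F [-0.15  0.21  0.13] open 1.005 grip 0.0
shift now-frame mm [349.6 -85.2   2.7] turn 0.2818
```

>>> {"op": "servo_tool", "data": {"commands": [[[0, 0, 0], 0.14, 70], [[0, 0, 0], 0.14, 70], [[26, -15, 0], 0, 70], [[26, -15, 0], 0, 70], [[26, -15, 0], 0, 70], [[26, -15, 0], 0, 70], [[26, -15, 0], 0, 70], [[26, -15, 0], 0, 70], [[26, -15, 0], 0, 70], [[26, -15, 0], 0, 70], [[26, -15, 0], 0, 70], [[26, -15, 0], 0, 70], [[26, -15, 0], 0, 70], [[26, -15, 0], 0, 70], [[0, 0, 0], 0, 70], [[0, 0, 0], 0, 70]]}}

```text
time_s: 2.1
eef_pos: [0.4831, -0.3561, 0.2529]
eef_rot: [-0.0, 1.0, 0.018, -0.0]
wrist_force: [0.6, -0.6, 0.7]
opening: 0.819
grasp_force: 0.0
```

```bash
python3 - <<'E'
from h import *
c=shot('wrist','w0');delta(.484,-.357,.25,.033)
print(-c['R'].T@c['t'],c['fx'])
E
```

```text
now 2.15 [ 0.4829 -0.3563  0.2529] psi 0.0343 tilt [-8.e-04  3.e-04 -1.e+00] F [ 0.91  0.51 -0.98] open 0.823 grip 0.0
shift now-frame mm [1.1 0.7 2.9] turn 0.0013
[ 0.55249827 -0.35307208  0.37242729] 307.2147777198696
```

View pics/w0.png

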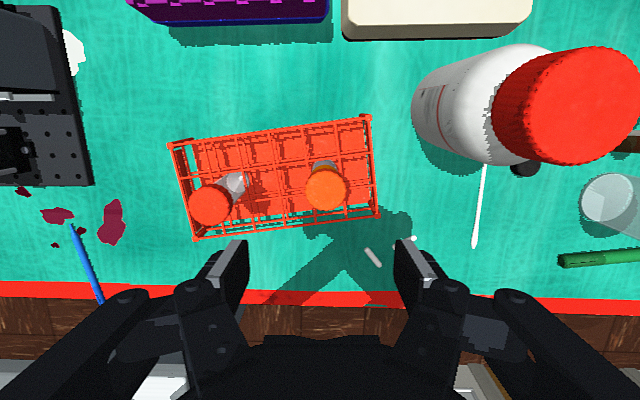

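The rack's tubes show at (210,205) and (326,187), the latter nearly centred between the fingers. I'll zoom in to confirm which one is the sample.

```bash
python3 - <<'E'
from h import *
c=load('w0')
cv2.imwrite('pics/w0c.png',cv2.resize(c['color'][110:250,160:390,::-1],(690,420),interpolation=cv2.INTER_CUBIC))
for u,v in [(326,187),(210,205)]: print(atz(c,u,v,.122).round(4),pt(c,u,v).round(4))
E
```

```text
[ 0.4889 -0.3589  0.122 ] [ 0.4887 -0.3589  0.1212]
[ 0.4696 -0.2604  0.122 ] [ 0.4689 -0.2596  0.1199]
```

View pics/w0c.png

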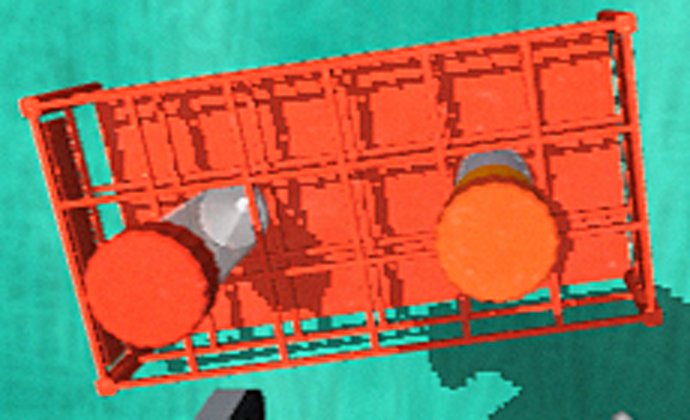

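The right tube, with its tape band showing, is the sample (crop 497,240, so px 325.3,189.7). The top and wrist views agree to about 3 mm: x 0.4855, y -0.3577. I'll descend and grip.

>>> {"op": "servo_tool", "data": {"commands": [[[2.5, 1.5, 20], 0, 70], [[0, 0, 20], 0, 70], [[0, 0, 20], 0, 70], [[0, 0, 20], 0, 70], [[0, 0, 20], 0, 70], [[0, 0, 20], 0, 70], [[0, 0, 20], 0, 70], [[0, 0, 20], 0, 70], [[0, 0, 0], 0, 70], [[0, 0, 0], 0, 20], [[0, 0, 0], 0, 20], [[0, 0, 0], 0, 20], [[0, 0, 0], 0, 20], [[0, 0, 0], 0, 20], [[0, 0, 0], 0, 20]]}}

```text
time_s: 4.03
eef_pos: [0.4868, -0.3581, 0.0946]
eef_rot: [0.001, 1.0, 0.017, 0.001]
wrist_force: [-0.1, 0.2, 5.6]
opening: 0.374
grasp_force: 58.7
```

>>> {"op": "servo_tool", "data": {"commands": [[[0, 0, -10], 0, 20], [[0, 0, -20], 0, 20], [[0, 0, -20], 0, 20], [[0, 0, -20], 0, 20], [[0, 0, -20], 0, 20], [[0, 0, -20], 0, 20], [[0, 0, -20], 0, 20], [[0, 0, -20], 0, 20], [[0, 0, -10], 0, 20], [[0, 0, 0], 0, 20], [[0, 0, 0], 0, 20]]}}

```text
time_s: 5.4
eef_pos: [0.4858, -0.3571, 0.2523]
eef_rot: [-0.001, 1.0, 0.017, -0.001]
wrist_force: [0.3, 0.8, -1.1]
opening: 0.376
grasp_force: 59.7
```

```bash
python3 - <<'E'
from h import *
c=shot('wrist','w1');t=shot('top','t1');s=shot('scene','s1')
delta(.4875,.1579,.26,.033)
def crop(c,r,w,h):
    p=c['R']@ctrl.get_obs()['eef_pos']+c['t'];u,v=int(c['fx']*p[0]/p[2]+c['cx']),int(c['fy']*p[1]/p[2]+c['cy']);print(u,v)
    v=min(max(v,r),400-r);u=min(max(u,r),640-r);print('crop origin',u-r,v-r)
    return cv2.resize(c['color'][v-r:v+r,u-r:u+r,::-1],(w,h),interpolation=cv2.INTER_CUBIC)
cv2.imwrite('pics/h1.png',np.hstack([crop(t,50,400,400),crop(s,50,400,400)]))
E
```

```text
now 5.55 [ 0.4858 -0.3571  0.2522] psi 0.0348 tilt [-0.0012  0.0014 -1.    ] F [-0.76  0.02 -0.25] open 0.378 grip 59.693777561187744
shift now-frame mm [  19.6 -514.6   -7.1] turn 0.0018
487 198
crop origin 437 148
401 125
crop origin 351 75
```

View pics/h1.png

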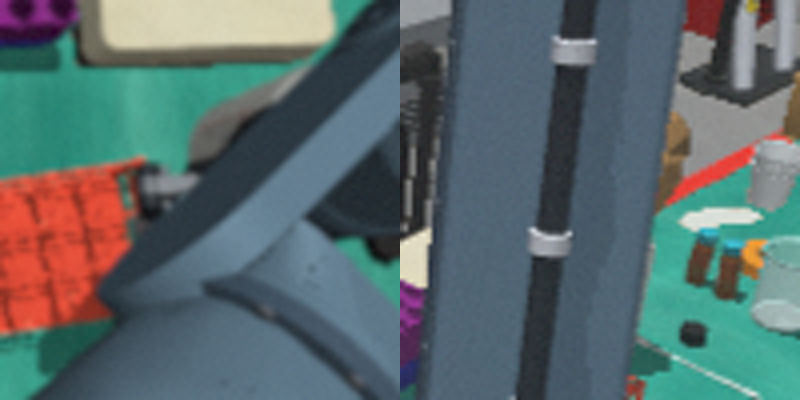

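View pics/w1.png

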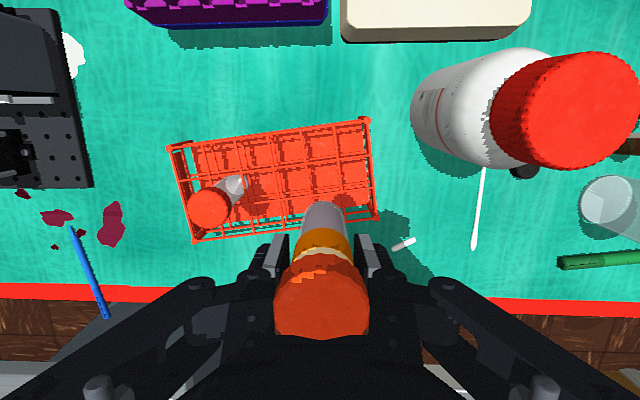

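The tube is held (w1: filling at 323,220, band at 323,245, cap at 322,300). The arm blocks the other two views. I'll measure its position and tilt from the wrist depth.

```bash
python3 - <<'E'
from h import *
c=load('w1')
for v in range(200,340,8): print(v,[tuple((pt(c,u,v)*1000).round(1)) for u in (312,324,336)])
E
```

```text
200 [(np.float64(459.2), np.float64(-346.8), np.float64(53.3)), (np.float64(497.4), np.float64(-357.6), np.float64(179.1)), (np.float64(445.7), np.float64(-375.6), np.float64(5.2))]
208 [(np.float64(495.7), np.float64(-350.1), np.float64(191.6)), (np.float64(497.8), np.float64(-357.4), np.float64(197.0)), (np.float64(495.4), np.float64(-365.1), np.float64(189.1))]
216 [(np.float64(496.5), np.float64(-350.6), np.float64(208.3)), (np.float64(497.6), np.float64(-357.4), np.float64(210.8)), (np.float64(495.6), np.float64(-364.4), np.float64(204.6))]
224 [(np.float64(496.6), np.float64(-351.0), np.float64(221.0)), (np.float64(498.2), np.float64(-357.3), np.float64(224.5)), (np.float64(496.1), np.float64(-363.8), np.float64(218.6))]
232 [(np.float64(497.2), np.float64(-351.4), np.float64(233.4)), (np.float64(498.4), np.float64(-357.2), np.float64(235.7)), (np.float64(496.7), np.float64(-363.2), np.float64(231.2))]
240 [(np.float64(497.6), np.float64(-351.7), np.float64(243.6)), (np.float64(498.3), np.float64(-357.1), np.float64(244.6)), (np.float64(497.3), np.float64(-362.7), np.float64(24
[... 1526 characters left out ...]
3.1), np.float64(278.2)), (np.float64(485.7), np.float64(-357.4), np.float64(278.4)), (np.float64(485.6), np.float64(-361.6), np.float64(278.1))]
320 [(np.float64(482.6), np.float64(-353.2), np.float64(279.0)), (np.float64(481.5), np.float64(-357.5), np.float64(277.3)), (np.float64(482.5), np.float64(-361.8), np.float64(278.3))]
328 [(np.float64(478.9), np.float64(-353.3), np.float64(278.4)), (np.float64(478.8), np.float64(-357.6), np.float64(278.2)), (np.float64(479.1), np.float64(-361.9), np.float64(278.3))]
336 [(np.float64(475.7), np.float64(-353.4), np.float64(278.8)), (np.float64(475.1), np.float64(-357.7), np.float64(277.9)), (np.float64(475.5), np.float64(-362.1), np.float64(278.1))]
```

The tube is upright. Its axis is 1.8 mm nearer the base than the TCP, and its bottom is 90 mm below the TCP. Carrying it over to the left cell.

>>> {"op": "servo_tool", "data": {"commands": [[[0, 0, -10], 0, 20], [[1, -27, 0], 0, 20], [[1, -27, 0], 0, 20], [[1, -27, 0], 0, 20], [[1, -27, 0], 0, 20], [[1, -27, 0], 0, 20], [[1, -27, 0], 0, 20], [[1, -27, 0], 0, 20], [[1, -27, 0], 0, 20], [[1, -27, 0], 0, 20], [[1, -27, 0], 0, 20], [[1, -27, 0], 0, 20], [[1, -27, 0], 0, 20], [[1, -27, 0], 0, 20], [[1, -27, 0], 0, 20], [[1, -27, 0], 0, 20], [[1, -27, 0], 0, 20], [[1, -27, 0], 0, 20], [[1, -27, 0], 0, 20], [[2, -2, 0], 0, 20]]}}

```text
time_s: 8.05
eef_pos: [0.4888, 0.1327, 0.2637]
eef_rot: [-0.0, 1.0, 0.019, 0.0]
wrist_force: [0.0, 0.3, -0.1]
opening: 0.375
grasp_force: 59.7
```

>>> {"op": "servo_tool", "data": {"commands": [[[0, -27, 0], 0, 20], [[0, 0, 0], 0, 20], [[0, 0, 0], 0, 20]]}}

```text
time_s: 8.43
eef_pos: [0.4882, 0.1573, 0.2633]
eef_rot: [0.0, 1.0, 0.017, -0.0]
wrist_force: [0.6, -0.5, -0.3]
opening: 0.376
grasp_force: 59.8
```

```bash
python3 - <<'E'
from h import *
c=shot('wrist','w2')
delta(.4893,.1579,.26,.033)
p=c['R']@np.array([.4875,.158,.072])+c['t'];print(c['fx']*p[0]/p[2]+c['cx'],c['fy']*p[1]/p[2]+c['cy'])
cv2.imwrite('pics/w2c.png',cv2.resize(c['color'][60:260,190:450,::-1],(780,600),interpolation=cv2.INTER_CUBIC))
E
```

```text
now 8.475 [0.4883 0.1572 0.2633] psi 0.0343 tilt [ 1.e-04 -5.e-04 -1.e+00] F [-0.37  0.95 -0.72] open 0.373 grip 59.77237164974213
shift now-frame mm [ 1.  -0.7  3.3] turn 0.0013
321.31860580039455 178.74103051763137
```

View pics/w2c.png

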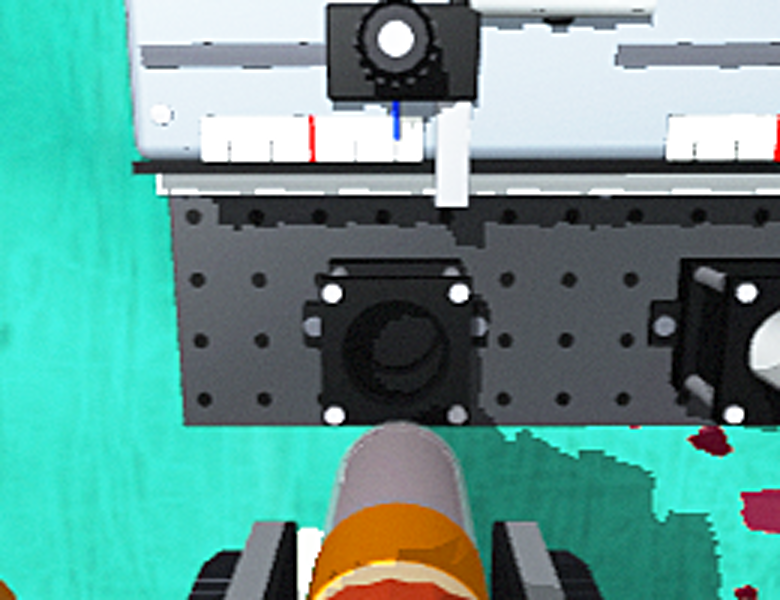

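The crop shows the left cell's hole at (396,350), its screws centred on (395.5,354), the knob top at (395,40), the pointer at (396,120) and the red line at x=312.

```bash
python3 - <<'E'
from h import *
c=load('w2')
P=lambda u,v,z: atz(c,190+(u+.5)/3-.5,60+(v+.5)/3-.5,z).round(4)
print('cell',P(395.5,354,.073),'screws',[P(*s,.073) for s in((332,293),(459,293),(334,415),(457,415))],'hole',P(396,349,.072))
print('knob',P(395,40,.138),'ptr',P(396,125,.096),'red',P(312,138,.096))
for v in (210,220,230,240): 
    print([(pt(c,u,v)*1000).round(1) for u in(310,322,334)])
print([(pt(c,u,v)*1000).round(1) for v,u in((268,322),(300,322),(300,278),(300,366))])
m=(c['color'][:,:,0]>60)
row=c['z_map'][222,295:352];print(row.round(3))
E
```

```text
cell [0.4889 0.1579 0.073 ] screws [array([0.5092, 0.18  , 0.073 ]), array([0.5106, 0.1371, 0.073 ]), array([0.4663, 0.1787, 0.073 ]), array([0.4678, 0.1356, 0.073 ])] hole [0.4904 0.1577 0.072 ]
knob [0.5829 0.1612 0.138 ] ptr [0.5637 0.1603 0.096 ] red [0.5591 0.1853 0.096 ]
[array([497.8, 165.2, 205.5]), array([500.3, 158. , 212. ]), array([498.8, 150.7, 207. ])]
[array([498.5, 164.6, 224.6]), array([500.3, 158.1, 229. ]), array([499.4, 151.5, 225.8])]
[array([499.1, 164. , 240.5]), array([501. , 158.1, 244.5]), array([500.2, 152.2, 242.3])]
[array([499.1, 163.6, 252.6]), array([500.6, 158.1, 255.4]), array([499.8, 152.6, 253.2])]
[array([504. , 158.3, 286.7]), array([493. , 157.9, 289.5]), array([492.1, 173.4, 288.9]), array([493.3, 142.5, 289.1])]
[0.408 0.408 0.409 0.408 0.409 0.407 0.189 0.18  0.177 0.174 0.172 0.171
 0.169 0.168 0.167 0.166 0.166 0.165 0.165 0.164 0.163 0.162 0.162 0.162
 0.162 0.162 0.162 0.161 0.161 0.161 0.161 0.16  0.16  0.162 0.162 0.162
 0.162 0.163 0.165 0.165 0.165 0.166 0.167 0.169 0.168 0.17  0.173 0.175
 0.178 0.181 0.19  0.408 0.408 0.408 0.408 0.408 0.408]
```

>>> {"op": "servo_tool", "data": {"commands": [[[2, 0, 15], 0, 20], [[0, 0, 20], 0, 20], [[0, 0, 20], 0, 20], [[0, 0, 20], 0, 20], [[0, 0, 10], 0, 20], [[0, 0, 8], 0, 20], [[0, 0, 8], 0, 20], [[0, 0, 8], 0, 20], [[0, 0, 0], 0, 20], [[0, 0, 0], 0, 20]]}}

```text
time_s: 9.72
eef_pos: [0.4904, 0.1581, 0.1546]
eef_rot: [-0.0, 1.0, 0.017, 0.0]
wrist_force: [0.1, -0.7, -0.7]
opening: 0.376
grasp_force: 59.8
```

```bash
python3 - <<'E'
from h import *
c=shot('wrist','w3')
delta(.4903,.1575,.110,.033)
for v in range(175,260,10): print(v,[(pt(c,u,v)*1000).round(1) for u in(310,322,334)])
E
```

```text
now 9.775 [0.4905 0.1581 0.1547] psi 0.0349 tilt [ 8.e-04  1.e-04 -1.e+00] F [-0.03  0.34 -0.53] open 0.378 grip 59.77240562438965
shift now-frame mm [-0.3  0.6 44.7] turn 0.0019
175 [array([506.9, 168.7,  27.1]), array([507.2, 158.9,  26.8]), array([507.7, 149.1,  27.6])]
185 [array([509.6, 167.2,  71.8]), array([509.6, 159. ,  70.7]), array([509.9, 150.9,  70.9])]
195 [array([487.4, 168.6,  18.4]), array([487.7, 158.2,  17.9]), array([488.3, 147.9,  18.8])]
205 [array([499.5, 166.5,  84.9]), array([502.6, 158.8,  93.9]), array([500.7, 151.1,  86.9])]
215 [array([500.2, 165.7, 106.3]), array([502.1, 158.8, 111. ]), array([501.6, 152. , 108.8])]
225 [array([501.2, 165.1, 124.7]), array([503.2, 158.9, 129.2]), array([501.9, 152.6, 125.4])]
235 [array([501.6, 164.6, 138.5]), array([503.3, 158.9, 142.1]), array([502. , 153.2, 138.6])]
245 [array([501.6, 164.2, 149.9]), array([502.7, 158.9, 151.8]), array([502.3, 153.6, 150.5])]
255 [array([505.4, 163.7, 167. ]), array([506.3, 159.1, 168.3]), array([505.6, 154.4, 166.6])]
```

No contact force so far, and the tube's bottom is about 7 mm into the hole. Continuing down.

>>> {"op": "servo_tool", "data": {"commands": [[[0, 0.5, 8], 0, 20], [[0, 0, 8], 0, 20], [[0, 0, 8], 0, 20], [[0, 0, 8], 0, 20], [[0, 0, 6], 0, 20], [[0, 0, 4], 0, 20], [[0, 0, 0], 0, 20], [[0, 0, 0], 0, 20]]}}

```text
time_s: 10.78
eef_pos: [0.4905, 0.1576, 0.1126]
eef_rot: [-0.0, 1.0, 0.017, 0.0]
wrist_force: [-1.1, -0.4, -0.3]
opening: 0.38
grasp_force: 59.8
```

>>> {"op": "servo_tool", "data": {"commands": [[[0, 0, 1], 0, 20], [[0, 0, 1], 0, 20], [[0, 0, 0], 0, 20]]}}

```text
time_s: 11.15
eef_pos: [0.4902, 0.1575, 0.1102]
eef_rot: [0.0, 1.0, 0.017, -0.0]
wrist_force: [0.4, 0.6, -0.4]
opening: 0.375
grasp_force: 59.8
```

>>> {"op": "servo_tool", "data": {"commands": [[[0, 0, 0.7], 0, 20], [[0, 0, 0], 0, 20], [[0, 0, 0], 0, 20]]}}

```text
time_s: 11.52
eef_pos: [0.4902, 0.1575, 0.1096]
eef_rot: [-0.0, 1.0, 0.017, -0.0]
wrist_force: [-0.1, -0.2, -0.3]
opening: 0.379
grasp_force: 59.8
```

>>> {"op": "servo_tool", "data": {"commands": [[[0, 0, 0.7], 0, 20], [[0, 0, 0.7], 0, 20], [[0, 0, 0], 0, 20]]}}

```text
time_s: 11.9
eef_pos: [0.491, 0.1575, 0.109]
eef_rot: [-0.0, 1.0, 0.017, 0.001]
wrist_force: [-0.4, -0.4, 5.6]
opening: 0.377
grasp_force: 59.3
```

```bash
python3 - <<'E'
from h import *
c=shot('wrist','w4')
delta(.4903,.1575,.110,.033)
print([(pt(c,u,v)*1000).round(1) for v,u in((290,322),(300,322),(310,310),(310,334))])
E
```

```text
now 11.95 [0.491  0.1575 0.109 ] psi 0.0348 tilt [ 0.0017  0.     -1.    ] F [-0.86 -0.76  6.03] open 0.379 grip 59.30543124675751
shift now-frame mm [-0.7  0.  -1. ] turn 0.0018
[array([499.5, 158.3, 134.7]), array([495.4, 158.2, 134.7]), array([490.9, 162.3, 134.2]), array([491.8, 153.8, 135.1])]
```

Floor contact at 6 N, with the cap top near 0.135. Releasing and rising.

>>> {"op": "servo_tool", "data": {"commands": [[[0, 0, 0], 0, 36], [[0, 0, 0], 0, 40], [[0, 0, 0], 0, 50], [[0, 0, 0], 0, 60], [[0, 0, 0], 0, 60], [[0, 0, -10], 0, 60], [[0, 0, -20], 0, 60], [[0, 0, -20], 0, 60], [[0, 0, -20], 0, 60], [[0, 0, -20], 0, 60], [[0, 0, -20], 0, 60], [[0, 0, -10], 0, 60], [[0, 0, 0], 0, 60]]}}

```text
time_s: 13.58
eef_pos: [0.4907, 0.1576, 0.2291]
eef_rot: [-0.0, 1.0, 0.017, 0.001]
wrist_force: [0.1, 0.6, -0.1]
opening: 0.701
grasp_force: 0.0
```

```bash
python3 - <<'E'
from h import *
c=shot('wrist','w5')
delta(.5825,.1612,.23,.033)
im=c['color'].astype(int)
Z=np.array([[pt(c,u,v) for u in range(200,440)] for v in range(0,260)])
cap=(Z[...,2]>.128)&(Z[...,2]<.142)&(Z[...,0]<.53)&(im[0:260,200:440,0]>150)&(im[0:260,200:440,2]<90)
print('cap',cap.sum(),Z[cap].mean(0),np.ptp(Z[cap],axis=0))
k=(Z[...,2]>.130)&(Z[...,2]<.142)&(Z[...,0]>.55)&(Z[...,0]<.61)
print('knob',k.sum(),Z[k].mean(0),np.ptp(Z[k],axis=0))
bl=(im[0:260,200:440,2]>im[0:260,200:440,0]+80)&(im[0:260,200:440,2]>im[0:260,200:440,1]+80)&(Z[...,0]<.6); 
rd=(im[0:260,200:440,0]>150)&(im[0:260,200:440,2]<90)&(im[0:260,200:440,1]<90)&(Z[...,0]>.54)&(Z[...,0]<.6)
print('blue',bl.sum(),Z[bl].mean(0),'red',rd.sum(),Z[rd].mean(0) if rd.any() else 0)
# extent occupancy around
E
```

```text
now 13.625 [0.4902 0.1575 0.2282] psi 0.0348 tilt [ 2.e-04  0.e+00 -1.e+00] F [ 0.19  0.17 -0.32] open 0.702 grip 0.0
shift now-frame mm [92.4 -0.5 -1.8] turn 0.0018
cap 1741 [0.48953715 0.15703229 0.13465207] [0.03518737 0.03480801 0.00924577]
knob 816 [0.58309572 0.16087137 0.13576074] [0.02162983 0.02117469 0.0091363 ]
blue 36 [0.56557647 0.16023029 0.10463184] red 29 [0.55805985 0.18361821 0.11278895]
```

The tube stands seated, its cap at (0.4895, 0.157) as expected. Now to the left knob at (0.583, 0.161).

>>> {"op": "servo_tool", "data": {"commands": [[[23, 0, 0], 0, 50], [[23, 0, 0], 0, 50], [[23, 0, 0], 0, 50], [[23, 0, 0], 0, 50], [[0, 0, 20], 0, 50], [[0, 0, 20], 0, 50], [[0, 0, 20], 0, 50], [[0, 0, 20], 0, 50], [[0, 0, 10], 0, 50], [[0, 0, 5], 0, 50], [[0, 0, 0], 0, 50], [[0, 0, 0], 0, 10], [[0, 0, 0], 0, 10], [[0, 0, 0], 0, 10], [[0, 0, 0], 0, 10], [[0, 0, 0], 0, 10], [[0, 0, 0], 0, 10]]}}

```text
time_s: 15.75
eef_pos: [0.5828, 0.1603, 0.1342]
eef_rot: [0.0, 1.0, 0.017, 0.001]
wrist_force: [-1.8, -4.0, 6.0]
opening: 0.21
grasp_force: 58.8
```

```bash
cat >> h.py <<'E'
def ptr(n,f):
    c=shot(n,f); im=c['color'].astype(int)
    v,u=np.where((im[...,2]>im[...,0]+60)&(im[...,2]>im[...,1]+60))
    r=[(a,b,atz(c,a,b,.097)) for a,b in zip(u,v)]; r=[x for x in r if .53<x[2][0]<.6 and -.1<x[2][1]<.25]
    print(n,'blue',[(a,b,p.round(4)[:2].tolist()) for a,b,p in r][:30])
    v,u=np.where((im[...,0]>im[...,1]+60)&(im[...,0]>im[...,2]+60))
    r=[(a,b,atz(c,a,b,.096)) for a,b in zip(u,v)]; r=[x for x in r if .545<x[2][0]<.575 and -.1<x[2][1]<.25]
    print(n,'red',[(a,b,p.round(4)[:2].tolist()) for a,b,p in r][:30])
E
python3 - <<'E'
from h import *
delta(.5825,.1612,.13,.033)
ptr('wrist','w6');ptr('top','t6');ptr('scene','s6')
E
```

```text
now 15.75 [0.5828 0.1603 0.1342] psi 0.0347 tilt [ 1.5e-03 -6.0e-04 -1.0e+00] F [-1.76 -4.01  5.97] open 0.21 grip 58.791398950852454
shift now-frame mm [-0.3 -0.9  4.2] turn 0.0017
wrist blue [(np.int64(568), np.int64(263), [0.5728, 0.0211]), (np.int64(569), np.int64(263), [0.5728, 0.0205]), (np.int64(567), np.int64(264), [0.5721, 0.0215]), (np.int64(568), np.int64(264), [0.5721, 0.0209]), (np.int64(569), np.int64(264), [0.5722, 0.0204]), (np.int64(570), np.int64(264), [0.5722, 0.0198]), (np.int64(567), np.int64(265), [0.5715, 0.0214]), (np.int64(568), np.int64(265), [0.5715, 0.0208]), (np.int64(569), np.int64(265), [0.5715, 0.0202]), (np.int64(570), np.int64(265), [0.5716, 0.0197]), (np.int64(566), np.int64(266), [0.5709, 0.0218]), (np.int64(567), np.int64(266), [0.5709, 0.0212]), (np.int64(568), np.int64(266), [0.5709, 0.0206]), (np.int64(569), np.int64(266), [0.5709, 0.0201]), (np.int64(570), np.int64(266), [0.5709, 0.0195]), (np.int64(566), np.int64(267), [0.5702, 0.0216]), (np.int64(567), np.int64(267), [0.5702, 0.021]), (np.int64(568), np.int64(267), [0.5703, 0.0205]), (np.int
[... 2150 characters left out ...]
nt64(175), [0.5886, -0.0993]), (np.int64(328), np.int64(176), [0.584, -0.095]), (np.int64(329), np.int64(176), [0.5817, -0.0977]), (np.int64(330), np.int64(177), [0.5748, -0.0962]), (np.int64(330), np.int64(178), [0.5703, -0.0919]), (np.int64(331), np.int64(178), [0.568, -0.0947]), (np.int64(333), np.int64(179), [0.5588, -0.0959]), (np.int64(334), np.int64(179), [0.5565, -0.0986]), (np.int64(334), np.int64(180), [0.5521, -0.0944]), (np.int64(335), np.int64(180), [0.5497, -0.0971])]
scene red [(np.int64(320), np.int64(189), [0.5469, -0.0214]), (np.int64(318), np.int64(190), [0.5473, -0.0123]), (np.int64(317), np.int64(191), [0.5453, -0.0059]), (np.int64(302), np.int64(195), [0.5623, 0.0477])]
```

Gripped. Now slide along bench +y, which is tool −y.

>>> {"op": "servo_tool", "data": {"commands": [[[0, -4, 0], 0, 10], [[0, -4, 0], 0, 10], [[0, -4, 0], 0, 10], [[0, -4, 0], 0, 10], [[0, -4, 0], 0, 10], [[0, -4, 0], 0, 10], [[0, 0, 0], 0, 10], [[0, 0, 0], 0, 10]]}}

```text
time_s: 16.9
eef_pos: [0.582, 0.1833, 0.1342]
eef_rot: [0.001, 1.0, 0.017, 0.001]
wrist_force: [-2.5, -6.9, 6.0]
opening: 0.21
grasp_force: 58.9
```

```bash
sed -i 's/-.1<x\[2\]\[1\]/.12<x[2][1]/g' h.py
python3 - <<'E'
from h import *
delta(.5825,.1862,.134,.035)
ptr('wrist','w7');ptr('top','t7');ptr('scene','s7')
c=load('w7');cv2.imwrite('pics/w7.png',cv2.resize(c['color'][200:400,190:450,::-1],(780,600),interpolation=cv2.INTER_CUBIC))
E
```

```text
now 16.9 [0.582  0.1833 0.1342] psi 0.0346 tilt [ 0.0012 -0.0023 -1.    ] F [-2.48 -6.87  6.03] open 0.21 grip 58.947907676920295
shift now-frame mm [ 0.6 -2.9  0.2] turn -0.0004
wrist blue []
wrist red []
top blue []
top red []
scene blue []
scene red []
```

View pics/w7.png

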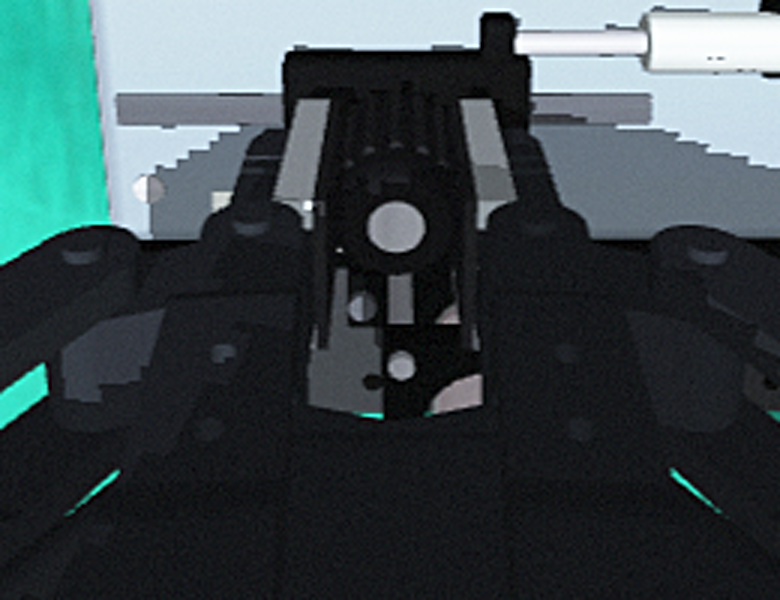

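The crop shows the knob (396,226) held between the pads. The pointer is hidden under the gripper, so I'll measure travel from the knob, carriage and fixed slot, compared with the shut view.

```bash
python3 - <<'E'
from h import *
a=load('w2');b=load('w7')
P2=lambda u,v,z: atz(a,190+(u+.5)/3-.5,60+(v+.5)/3-.5,z).round(4)
P7=lambda u,v,z: atz(b,190+(u+.5)/3-.5,200+(v+.5)/3-.5,z).round(4)
print('shut  knob',P2(395,40,.138),'slotL',P2(142,56,.095),'carL',P2(328,50,.105),'carR',P2(479,50,.105))
print('now knob',P7(396,226,.138),'slotL',P7(117,108,.095),'carL',P7(283,75,.105),'carR',P7(530,75,.105))
for n,r in (('w2',1),('w6',1),('w7',1)):
    c=load(n); Z=np.array([[pt(c,u,v) for u in range(150,640)] for v in range(0,330)])
    L=(abs(Z[...,2]-.105)<.003)&(Z[...,0]>.585)&(Z[...,0]<.606)
    for lo,hi in((.1,.23),(-.05,.08)):
        m=L&(Z[...,1]>lo)&(Z[...,1]<hi)
        if m.sum()>5: print(n,'carriage y',np.percentile(Z[m][:,1],[2,50,98]).round(4),m.sum())
E
```

```text
shut  knob [0.5829 0.1612 0.138 ] slotL [0.5805 0.2354 0.095 ] carL [0.5831 0.1802 0.105 ] carR [0.5845 0.1375 0.105 ]
now knob [0.5835 0.1839 0.138 ] slotL [0.5813 0.2357 0.095 ] carL [0.5928 0.2037 0.105 ] carR [0.5942 0.1611 0.105 ]
w2 carriage y [0.1014 0.1347 0.1795] 1061
w2 carriage y [-0.0477 -0.0041  0.0409] 867
w6 carriage y [0.1017 0.1385 0.1794] 2825
w6 carriage y [-0.0013  0.0259  0.041 ] 1778
w7 carriage y [0.1018 0.1461 0.2022] 2937
w7 carriage y [0.0187 0.0313 0.0414] 1173
```

Three measures (knob, carriage edge, TCP) agree on about 22.9 mm of travel, so 2 mm more is needed.

>>> {"op": "servo_tool", "data": {"commands": [[[0, -1.1, 0], 0, 10], [[0, -1.1, 0], 0, 10], [[0, 0, 0], 0, 10], [[0, 0, 0], 0, 10], [[0, 0, 0], 0, 10]]}}

```text
time_s: 17.68
eef_pos: [0.5819, 0.1853, 0.1342]
eef_rot: [0.001, 1.0, 0.017, 0.0]
wrist_force: [-1.7, -8.3, 7.0]
opening: 0.211
grasp_force: 59.0
```

```bash
python3 - <<'E'
from h import *
delta(.582,.1853,.134,.035)
c=shot('wrist','w8');
def car(f):
    c=load(f); Z=np.array([[pt(c,u,v) for u in range(150,640)] for v in range(0,330)])
    L=(abs(Z[...,2]-.105)<.003)&(Z[...,0]>.585)&(Z[...,0]<.606)&(Z[...,1]>.1)&(Z[...,1]<.23)
    return np.percentile(Z[L][:,1],98),np.percentile(Z[L][:,1],99.5)
for f in('w2','w5','w6','w7','w8'): print(f,car(f))
a,b=load('w7'),c
def tm(c):  # white knob-top disc
    g=c['color'][262:290,308:336].min(2); v,u=np.where(g>100); return atz(c,308+u.mean(),262+v.mean(),.138).round(4),len(u)
print(tm(a),tm(b))
im=c['color'].astype(int);Z=np.array([[pt(c,u,v) for u in range(640)] for v in range(400)])
m=(im[...,0]>140)&(im[...,2]<90)&(im[...,1]<90)&(abs(Z[...,2]-.135)<.006);print('caps',[Z[m&(abs(Z[...,1]-y)<.03)].mean(0).round(4) for y in(.158,.018) if (m&(abs(Z[...,1]-y)<.03)).any()])
E
```

```text
now 17.675 [0.5819 0.1853 0.1342] psi 0.0345 tilt [ 0.001  -0.0025 -1.    ] F [-1.66 -8.26  7.01] open 0.211 grip 58.9555803174153
shift now-frame mm [ 0.1 -0.   0.2] turn -0.0005
w2 (np.float64(0.1795045791355907), np.float64(0.18041460295028447))
w5 (np.float64(0.17976875285258778), np.float64(0.18055650309666327))
w6 (np.float64(0.17937417467832767), np.float64(0.18045321229635075))
w7 (np.float64(0.20220783993590852), np.float64(0.20335554272356526))
w8 (np.float64(0.2042281880412211), np.float64(0.2053602382600263))
(array([0.5833, 0.184 , 0.138 ]), 243) (array([0.5833, 0.1859, 0.138 ]), 242)
caps [array([0.5121, 0.0202, 0.1295])]
```

Travel is now 24.9 mm, and the spring force of 8.3 N matches half travel. Handing in.

```bash
python3 -c "
from bench import ctrl
print(ctrl.hand_in())"
```

```text
the job is handed in; nothing more can be done
None
```

The job is handed in: the sample tube is seated and released in the left cell, and the robot is holding the left shutter at about 24.9 mm of travel (half is 25 mm); the blue pointer was hidden under the gripper, so I measured this from the knob, carriage and spring force.

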